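# Swing the filling head over the empty tub

### The arm

A 6-joint arm with a two-finger parallel gripper is mounted at the origin on the work surface. World frame = base frame: x ahead of the robot, y to its left, z up, the work surface at z = 0. Lengths are in m, angles in degrees, forces in N, time in s.
With the tool pointing down it reaches from about 0.3 to 0.75 m from the base axis. Payload 8.5 kg.
Tool frame: the origin (TCP) lies midway between the tips of the shut fingers; the grasp point (between the pads) lies 19 mm behind it (env.grasp_offset is the distance from the TCP to the grasp point, in m); z points along the fingers, y is the line along which they close (so a half turn about z gives the same grasp; the last joint's range is limited). The gripper opens to 85 mm and grips with 20 to 120 N. Pads are 22 mm wide; open, the fingers measure 114 mm over their backs; the gripper's body (76 mm by 85 mm) begins 54 mm behind the grasp point. The pads swing forward as they close: fully open they stand 13 mm farther back than shut.
Start: joints at [64.498, 21.807, 74.336, -0, 83.858, -12.336], TCP at [0.125, 0.536, 0.207] pointing down, gripper open.
Joint ranges: [-178.18, 178.18], [-50.72, 133.34], [12.68, 142.11], [-81.47, 261.47], [9.98, 163.14], [-165.26, 165.26]. Speed limits (degrees/s): [136.94, 136.94, 180, 180, 180, 180].

### API

Orientations are given as a 3x3 rotation matrix whose columns are the frame's x, y, z axes.
In Python, from rig import env gives the robot as it stands.
- The arm moves only by the tool servo_tool, never from a script. Its argument "deltas" is text: rows parted by semicolons, each of 7 numbers parted by spaces: the opening, from 0 (shut) to 1 (fully open), then the shift along the tool's x, y, z in mm, then the turn, a rotation vector about the tool's x, y, z in rad. A call has 1 to 8 rows; each row shifts and turns the commanded pose from where the row before left it, along the tool's axes as they then stand; what a row does not reach is not made up. A row lasts 1/12 s, in which the tool goes at most 41.7 mm and 7.16 degrees, less where a joint would pass 70% of its speed; a pose out of reach is approached as far as the arm can. A call is refused whole if a number of a shift passes 41.7 or a number of a turn 0.125, either way. A call with a gripper value outside its range is refused whole. The fingers move at their own pace and stop on an object; "newtons" is the grip in N (left out, the last holds). Time passes only in rows, so rows that do not move let the fingers close. It gives the time, the measured TCP pose, the force, the opening and the grip force at its end, in the units of the state.
- env.observe(): the state, without advancing time (a new reading comes with each control period).
- env.get_image(name): name is "scene" or "top" or "wrist"; returns a dict with "img" (420x560x3 uint8, red, green, blue), "depth" (420x560 float32, m along the optical axis (not along the pixel's ray), 0 where there is no reading), "camera_matrix" (3x3 intrinsics, pixels), "world_to_cam" (4x4, takes a point from world to camera coordinates). Camera axes: x right, y down, z forward; pixel columns grow to the right and rows downward; lengths in m; the calibration is good to about 2 mm. A picture is of the moment at which its call begins.
- env.close_job(): hands the job in; it is judged then, once.
Trained networks look in a picture, given as the dict that the camera call returned (one of the last four; its "shot" number tells which), for a name from the list of things; names that differ only in an ending like _2 or _b are one class to them, and where a whole thing is asked for, a point or a joint stands for the part that bears it (a point fixed in the world has none). Each returns a list of dicts, best first, with "conf" (0 to 1); they miss things now and then, are a little off and sometimes report something else, mostly with a low value. They report only what shows in the picture. A call takes as long as a camera call. They do not tell look-alikes from the thing itself.
- env.spot_in(name, picture): "bbox" ([centre column, centre row, width, height] in pixels, round what is visible of it).
- env.spot_point(name, picture): "uv" ([column, row] in pixels: a listed point, or the origin of a listed thing).
The state is a dict: "time_s": time; "q": joint angles; "qvel": joint speeds; "joint_efforts": joint torques, N m; "position": TCP position; "tool_rot": TCP orientation; "ft_force": force on the tool from outside, world axes, zero at the start; "wrist_torque": the same for the moment, N m; "grip_width": finger opening in m; "gripper_force": force on a finger pad.
Only numpy, scipy, OpenCV 4.12 (cv2) and the standard library are available. Lean on these libraries where they do the work, as an engineer would, in place of code of your own. Each camera call takes 0.05 s, during which the arm holds its last target. There are 200 camera calls.

### The job

Swing the portion filler's head from its parking place round to the empty white tub and leave it standing still there on its own, nozzle over the middle of the tub. It is heavy and runs almost without friction, so nudge it along and then brake it with light pushes on the soft black bump pads on its left and right sides, touching it nowhere else: no knocks that press a pad home, nozzle never faster than 0.2 m/s, never into the boom's end stops. Do not shift the tubs, and leave everything else on the table alone.

Things in the scene. Friction and masses are not known exactly. Their poses are not given: they have to be found in the camera images.
- column: Fixed steel column of the portion filler, bolted to the table beyond the tubs. Origin on the table surface, on the vertical axis about which the boom turns. Foot disc 170 mm across and 14 mm high, tube 76 mm across, topped by the boom's bearing hub, 120 mm across, up to 285 mm high. Its x axis points away from the robot, within 0.1 rad of the world's x
- boom (a joint): Angle in rad of the boom about the column axis (ball bearing, no spring). At 0 the head points along the column's -x axis, towards the robot; positive = counter-clockwise from above = head to the robot's right (-y). Stops at -1.05 and 1.05; parked at 0.75 to 0.95. Inertia about 0.41 kg m2 (+-30 %), drag 0.03 N m s/rad (coasting time constant 13 s) plus 0.001 N m dry friction
- head: All that swings: hub, level tube 100 mm across (axis 207 mm high) and the head, a block 120 mm long, 100 wide, from 145 to 265 mm above the table, middle at own x = -310 mm. Origin on the column axis at table level, turning with the boom. On top a green palm button (to 288 mm), on the near end a black panel (to own x = -378 mm), below a blue skirt down to 100 mm. Touch only the pads
- left_pad (a joint): Travel in m, pressed in, of the sprung rubber bump pad on the head's left (own +y) side: 0 free, 0.022 home. Flat upright face 110 mm long, 96 mm high (157 to 253 mm above the table), middle at own x = -310 mm, y = +75 mm when free, level travel across the boom. Spring 150 N/m, little damping (2 N s/m): the head bounces off a still finger. Head across both pads: 150 mm, too wide to grip
- right_pad (a joint): The same pad on the head's right (own -y) side: face at own y = -75 mm when free, travel in m, 0 free to 0.022 pressed home, spring 150 N/m
- nozzle (a point): Outlet of the filling nozzle: on the centre line of the head, 310 mm from the column axis, 88 mm above the table; axes as the head's (own -x points from the column outward, own y is across the boom)
- empty_tub: The empty white round tub to be filled, 126 mm across the rim, 55 mm high, loose in a blue ring on a bracket arm, so that its middle is 310 mm from the column axis. Origin at the centre of its underside, on the table. It is in either of the two rings (near the middle or at the left)
- full_tub: The same tub already filled with food (brown and dark lumps), in the other ring, rim 55 mm high. Origin at the centre of its underside. The head passes above both tubs with 25 mm to spare
- sanitiser: Clear bottle with blue cap, 70 mm across, 190 mm high, at the left of the table; origin at the centre of its underside. Leave alone
- lid_stack: Stack of white lids, 128 mm across, 45 mm high, at the left of the table; origin at the centre of its underside. Leave alone
- crate: Blue crate, 300 x 200 mm, 110 mm high, with packed trays, at the right of the table; origin at the centre of its underside. Leave alone
Things that resemble listed ones, but are neither listed nor needed, are in the scene too. Leave any purple or turquoise look-alike of the empty_tub alone.

How it is judged:
By the outcome, as a careful person would: the job done as asked, in the order asked, and still so for the second after the job is handed in, with the robot touching nothing.
It also fails if it takes over 51 s, if anything falls off the work surface, if the arm or the gripper's body presses on something with over 40 N, if the wrist force passes 120 N, or if a joint passes its speed limit or range.

## Working session

There is one attempt and no reset: what is moved stays moved. The work goes in short steps, Python scripts to look and compute and a tool call to move; the robot and the scene stay as the last step left them, time stands still between calls to the robot, and variables do not carry over. Pictures are saved under pics/ and viewed, at most 10 in all, crops included, and the job is handed in when it is done.

Besides the shell and the picture viewer there is one more tool, called by a JSON object that holds its "fn" and its "kwargs". servo_tool: Moves the arm, as the interface text tells. Its arguments: {"type":"object","properties":{"deltas":{"type":"string"},"newtons":{"type":"number"}},"required":["deltas"]}

```bash
mkdir -p pics; ls; cat > h.py <<'E'
import numpy as np, cv2
from rig import env
def px2w(p,uv,z=None):
    K=p["camera_matrix"];T=np.linalg.inv(p["world_to_cam"])
    d=T[:3,:3]@np.linalg.inv(K)@np.array([uv[0],uv[1],1.]);o=T[:3,3]
    if z is None:
        dep=float(p["depth"][int(round(uv[1])),int(round(uv[0]))]);return o+d*dep
    return o+d*(z-o[2])/d[2]
E
python3 - <<'E'
from h import *
s=env.observe();print(s["time_s"],s["position"],s["tool_rot"],s["ft_force"])
ims=[]
for n in("scene","top"):
    p=env.get_image(n);ims.append(p["img"])
    for nm in["column","head","left_pad","right_pad","empty_tub","full_tub","nozzle","sanitiser","lid_stack","crate"]:
        b=env.spot_in(nm,p) if nm!="nozzle" else []
        q=env.spot_point(nm,p)
        print(n,nm,[(np.round(x["bbox"]).astype(int).tolist(),round(x["conf"],2)) for x in b[:3]],[(np.round(x["uv"],1).tolist(),round(x["conf"],2),np.round(px2w(p,x["uv"],0.088 if nm=="nozzle" else 0),3).tolist()) for x in q[:3]])
    cv2.imwrite(f"pics/{n}0.png",p["img"][:,:,::-1])
print(env.observe()["time_s"])
E
```

```text
pics
0.0 [0.12513118 0.53523925 0.20602608] [[-9.73708188e-01  2.27798018e-01 -6.53722247e-04]
 [ 2.27798701e-01  9.73707385e-01 -1.29620095e-03]
 [ 3.41262171e-04 -1.41103856e-03 -9.99998946e-01]] [-0.14308255  0.0615779   0.92719692]
scene column [([270, 163, 142, 80], 0.88)] [([224.9, 181.6], 0.66, [0.782, 0.012, 0.0])]
scene head [([273, 156, 144, 56], 0.61)] [([223.0, 184.5], 0.86, [0.779, 0.024, 0.0])]Traceback (most recent call last):
  File "<stdin>", line 8, in <module>
ValueError: it knows: column, crate, empty_tub, full_tub, head, lid_stack, nozzle, sanitiser
```

```bash
python3 - <<'E'
from h import *
for n in("scene","top"):
    p=env.get_image(n)
    for nm in["column","head","empty_tub","full_tub","nozzle","sanitiser","lid_stack","crate"]:
        try: b=env.spot_in(nm,p)
        except Exception: b=[]
        q=env.spot_point(nm,p)
        print(n,nm,[(np.round(x["bbox"]).astype(int).tolist(),round(x["conf"],2)) for x in b[:3]],[(np.round(x["uv"],1).tolist(),round(x["conf"],2),np.round(px2w(p,x["uv"],0.088 if nm=="nozzle" else 0),3).tolist()) for x in q[:3]])
    cv2.imwrite(f"pics/{n}0.png",p["img"][:,:,::-1])
    np.savez(f"{n}0.npz",**{k:p[k] for k in("img","depth","camera_matrix","world_to_cam")})
print(env.observe()["time_s"])
E
```

```text
scene column [([269, 162, 145, 83], 0.89)] [([226.8, 181.0], 0.95, [0.779, 0.005, 0.0])]
scene head [([271, 155, 145, 52], 0.76), ([319, 124, 34, 9], 0.41)] [([226.1, 183.1], 0.95, [0.775, 0.013, 0.0])]
scene empty_tub [([253, 258, 42, 38], 0.98), ([290, 300, 34, 43], 0.7), ([195, 241, 41, 38], 0.63)] [([248.3, 261.1], 0.96, [0.514, 0.164, 0.0]), ([194.8, 340.4], 0.67, [0.457, 0.471, 0.0]), ([291.0, 301.1], 0.61, [0.315, 0.163, 0.0])]
scene full_tub [([291, 234, 35, 36], 0.71)] [([291.5, 237.9], 0.69, [0.462, 0.002, 0.0])]
scene nozzle [([272, 155, 145, 53], 0.66)] []
scene sanitiser [([155, 302, 29, 24], 0.85)] [([160.3, 306.9], 0.69, [0.62, 0.475, 0.0])]
scene lid_stack [([193, 339, 45, 41], 0.92), ([320, 168, 39, 23], 0.46)] [([193.8, 341.2], 0.68, [0.458, 0.475, 0.0])]
scene crate [([365, 116, 101, 100], 0.78)] [([194.0, 338.4], 0.73, [0.464, 0.469, 0.0]), ([366.5, 123.1], 0.65, [0.56, -0.525, 0.0])]
top column [([328, 160, 151, 145], 0.72), ([328, 161, 142, 144], 0.24)] [([278.5, 143.9], 0.7, [0.777, 0.002, 0.0])]
top head [([330, 159, 143, 135], 0.76)] [([277.3, 142.8], 0.66, [0.781, 0.006, 0.0])]
top empty_tub [([227, 228, 41, 40], 0.97), ([219, 291, 43, 45], 0.72), ([201, 167, 37, 43], 0.67)] [([200.0, 169.0], 0.83, [0.687, 0.249, 0.0]), ([221.3, 288.5], 0.73, [0.315, 0.162, 0.0]), ([228.8, 227.9], 0.63, [0.5, 0.149, 0.0])]
top full_tub [([281, 239, 42, 45], 0.75), ([383, 176, 38, 32], 0.58)] [([278.6, 240.2], 0.71, [0.466, -0.007, 0.0])]
top nozzle [([327, 161, 138, 141], 0.74)] [([123.9, 239.1], 0.75, [0.447, 0.438, 0.088]), ([441.6, 212.9], 0.23, [0.549, -0.48, 0.088])]
top sanitiser [([120, 184, 36, 32], 0.96)] [([129.4, 186.1], 0.89, [0.624, 0.468, 0.0])]
top lid_stack [([120, 240, 46, 42], 0.63)] [([122.9, 240.4], 0.64, [0.452, 0.472, 0.0])]
top crate [([453, 206, 94, 117], 0.77), ([329, 160, 140, 138], 0.58), ([227, 228, 38, 40], 0.56)] [([441.8, 210.9], 0.82, [0.572, -0.516, 0.0])]
2.0
```

View pics/top0.png

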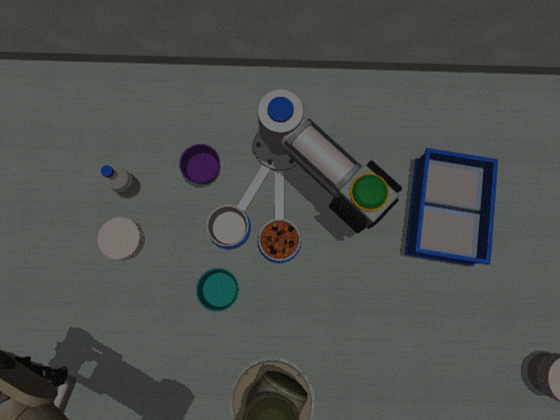

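View pics/scene0.png

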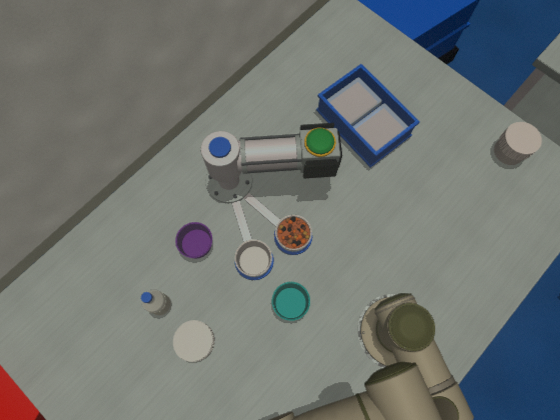

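The top view shows the head parked at the right, with its button at (370,192). There are three tubs that could be the empty one: white in the left ring at (228,227), purple at (200,165) and turquoise at (218,289). Only the white one is in a ring on a bracket arm, and the tub in the other ring at (279,240) is full. Next I'll measure and confirm with a crop.

```bash
cat >> h.py <<'E'
def cloud(p):
    K=p["camera_matrix"];T=np.linalg.inv(p["world_to_cam"]);d=p["depth"]
    v,u=np.mgrid[:d.shape[0],:d.shape[1]]
    c=np.stack([(u-K[0,2])/K[0,0]*d,(v-K[1,2])/K[1,1]*d,d],-1)
    return c@T[:3,:3].T+T[:3,3]
def green(p):
    h=cv2.cvtColor(p["img"],cv2.COLOR_RGB2HSV)
    m=cv2.inRange(h,(52,120,40),(70,255,255))
    n,l,st,ce=cv2.connectedComponentsWithStats(m)
    return l==1+np.argmax(st[1:,4])
def minc(m):
    pts=np.argwhere(m)[:,::-1].astype(np.float32)
    return cv2.fitEllipse(cv2.convexHull(pts))[0]
E
python3 - <<'E'
from h import *
for n in("top","scene"):
    p=dict(np.load(n+"0.npz"));X=cloud(p)
    h=cv2.cvtColor(p["img"],cv2.COLOR_RGB2HSV)
    g=green(p);P=X[g];print(n,"green",g.sum(),minc(g),np.median(P,0).round(4),"z",np.percentile(P[:,2],[5,50,95]).round(3),px2w(p,minc(g),.285).round(4))
    b=cv2.inRange(h,(100,130,40),(125,255,255))>0
    nn,l,st,ce=cv2.connectedComponentsWithStats(b.astype(np.uint8))
    for i in range(1,nn):
        if st[i,4]>40:
            P=X[l==i];print(" blue",st[i],np.median(P,0).round(3),P.min(0).round(3),P.max(0).round(3))
    hub=(X[...,2]>.25)&(np.hypot(X[...,0]-.78,X[...,1])<.09);P=X[hub]
    def circ(P):
        A=np.c_[2*P[:,:2],np.ones(len(P))];s=np.linalg.lstsq(A,(P[:,:2]**2).sum(1),rcond=None)[0];return s[:2].round(4),np.sqrt(s[2]+s[:2]@s[:2]).round(4)
    print(" hub z",np.percentile(P[:,2],[5,50,95]).round(3),"mean",P[:,:2].mean(0).round(4),"n",len(P),
      cv2.minEnclosingCircle(P[:,:2].astype(np.float32)))
    rim=(abs(X[...,2]-.053)<.006)&(np.hypot(X[...,0]-.51,X[...,1]-.15)<.09);P=X[rim]
    print(" rim",len(P),circ(P),cv2.minEnclosingCircle(P[:,:2].astype(np.float32)))
    rim=(abs(X[...,2]-.053)<.006)&(np.hypot(X[...,0]-.47,X[...,1])<.085);P=X[rim]
    print(" fullrim",len(P),circ(P),cv2.minEnclosingCircle(P[:,:2].astype(np.float32)))
    blk=(X[...,2]>.24)&(np.hypot(X[...,0]-.57,X[...,1]+.23)<.15);P=X[blk];r=cv2.minAreaRect(P[:,:2].astype(np.float32));print(" headrect",r)
p=dict(np.load("top0.npz"))
cv2.imwrite("pics/crop.png",cv2.resize(p["img"][80:320,170:430,::-1],None,fx=2.5,fy=2.5,interpolation=cv2.INTER_CUBIC))
E
```

```text
top green 880 (369.47509765625, 191.27243041992188) [ 0.5608 -0.2266  0.2853] z [0.279 0.285 0.289] [ 0.5609 -0.227   0.285 ]
 blue [268  97  25  25 495] [ 0.771 -0.001  0.285] [ 0.317 -0.031  0.275] [0.805 0.031 1.306]
 blue [ 405  148   93  118 2115] [ 0.549 -0.479  0.109] [ 0.317 -0.645 -0.003] [ 0.773 -0.003  1.306]
 blue [101 165  12  12 104] [0.621 0.466 0.19 ] [ 0.317 -0.003  0.002] [0.69  0.557 1.306]
 blue [216 217  35  32 126] [0.456 0.105 0.01 ] [ 0.317 -0.003 -0.002] [0.534 0.183 1.306]
 blue [259 247  41  16  85] [ 0.408 -0.016  0.011] [ 0.398 -0.07   0.005] [0.446 0.052 0.057]
 hub z [0.256 0.274 0.287] mean [ 0.7607 -0.0069] n 1879 ((0.7642582654953003, -0.011605124920606613), 0.07157082110643387)
 rim 258 (array([0.5   , 0.1476]), np.float64(0.0592)) ((0.5003702044487, 0.14749085903167725), 0.06284212321043015)
 fullrim 999 (array([ 0.4624, -0.0088]), np.float64(0.0454)) ((0.46248161792755127, -0.007932093925774097), 0.06260942667722702)
 headrect ((0.5910235047340393, -0.19761107861995697), (0.22337082028388977, 0.14984264969825745), 47.16933822631836)
scene green 53
[... 565 characters left out ...]
 -1.03  -0.775] [0.202 0.336 1.568]
 blue [240 261  33  19  74] [0.448 0.178 0.009] [0.437 0.109 0.002] [0.504 0.214 0.018]
 blue [141 292  11  11  80] [0.621 0.468 0.19 ] [0.608 0.454 0.183] [0.635 0.482 0.198]
 hub z [0.254 0.274 0.287] mean [ 0.7621 -0.0016] n 1310 ((0.7655414938926697, -0.010593992657959461), 0.0732300877571106)
 rim 206 (array([0.5024, 0.1501]), np.float64(0.0591)) ((0.5030729174613953, 0.14941228926181793), 0.0632636696100235)
 fullrim 688 (array([ 0.4641, -0.0064]), np.float64(0.0449)) ((0.46437546610832214, -0.006436601281166077), 0.06262368708848953)
 headrect ((0.5925156474113464, -0.19752272963523865), (0.21918539702892303, 0.1546666920185089), 45.977317810058594)
```

View pics/crop.png

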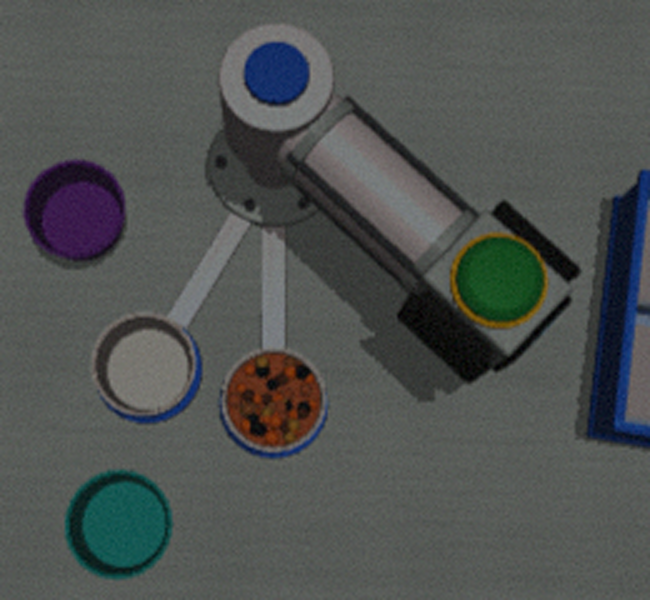

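The crop confirms it: the white empty tub at (145,365) stands in its ring, with the full one beside it at (275,400). The checks agree: the column is at (0.771, 0.000), the tub and the button are each 0.308 m from it, and the sweep is about 1.32 rad. I'll raise and shut the gripper, turn it, then cross over to the right side of the head.

{"fn": "servo_tool", "kwargs": {"deltas": "0 0 0 -31 0 0 0.1044; 0 0 0 -31 0 0 0.1044; 0 0 0 -31 0 0 0.1044; 0 0 0 -31 0 0 0.1044; 0 0 0 -31 0 0 0.1044; 0 -20 -5 0 0 0 0; 0 -30 -9 0 0 0 0; 0 -36 -10 0 0 0 0", "newtons": 30}}

```text
time_s: 2.67
position: [0.1716, 0.459, 0.3614]
tool_rot: [[-0.732, 0.681, 0.0], [0.681, 0.732, 0.0], [0.0, 0.0, -1.0]]
ft_force: [1.5, 0.3, -0.3]
grip_width: 0.0002
gripper_force: 0.0
```

{"fn": "servo_tool", "kwargs": {"deltas": "0 -36 -10 0 0 0 0; 0 -36 -10 0 0 0 0; 0 -36 -10 0 0 0 0; 0 -36 -10 0 0 0 0; 0 -36 -10 0 0 0 0; 0 -36 -10 0 0 0 0; 0 -36 -10 0 0 0 0; 0 -36 -10 0 0 0 0"}}

```text
time_s: 3.33
position: [0.3278, 0.2024, 0.3619]
tool_rot: [[-0.731, 0.683, 0.001], [0.683, 0.731, 0.0], [-0.0, 0.001, -1.0]]
ft_force: [1.4, 0.8, -0.2]
grip_width: -0.0004
gripper_force: 0.0
```

{"fn": "servo_tool", "kwargs": {"deltas": "0 -36 -10 0 0 0 0; 0 -36 -10 0 0 0 0; 0 -36 -10 0 0 0 0; 0 -36 -10 0 0 0 0; 0 -36 -10 0 0 0 0; 0 -36 -10 0 0 0 0; 0 -36 -10 0 0 0 0; 0 -36 -10 0 0 0 0"}}

```text
time_s: 4.0
position: [0.4837, -0.0529, 0.3617]
tool_rot: [[-0.73, 0.683, 0.0], [0.683, 0.73, -0.0], [-0.0, 0.0, -1.0]]
ft_force: [0.2, 1.3, 0.4]
grip_width: -0.0002
gripper_force: 0.0
```

{"fn": "servo_tool", "kwargs": {"deltas": "0 -36 -11 0 0 0 0; 0 -36 -11 0 0 0 0; 0 -36 -11 0 0 0 0; 0 -36 -11 0 0 0 0; 0 -36 -11 0 0 0 0; 0 -36 -11 0 0 0 0; 0 -36 -11 0 0 0 0; 0 -27 -11 0 0 0 0"}}

```text
time_s: 4.67
position: [0.6276, -0.308, 0.3605]
tool_rot: [[-0.73, 0.683, -0.001], [0.683, 0.73, 0.001], [0.001, -0.0, -1.0]]
ft_force: [1.1, -0.5, -0.0]
grip_width: -0.0001
gripper_force: 0.0
```

{"fn": "servo_tool", "kwargs": {"deltas": "0 0 0 20 0 0 0; 0 0 0 30 0 0 0; 0 0 0 34 0 0 0; 0 0 0 30 0 0 0; 0 0 0 20 0 0 0; 0 0 0 0 0 0 0"}}

```text
time_s: 5.17
position: [0.6255, -0.3049, 0.2225]
tool_rot: [[-0.73, 0.683, -0.007], [0.683, 0.73, 0.005], [0.009, -0.001, -1.0]]
ft_force: [0.7, 0.1, 0.2]
grip_width: -0.0001
gripper_force: 0.0
```

```bash
python3 - <<'E'
from h import *
for n in("scene","top"):
    p=env.get_image(n);g=green(p);print(n,g.sum(),px2w(p,minc(g),.285).round(4))
    cv2.imwrite(f"pics/{n}1.png",p["img"][:,:,::-1])
s=env.observe();print(s["time_s"],s["q"],s["position"])
E
```

```text
scene 396 [ 0.5622 -0.2207  0.285 ]
top 137 [ 0.5768 -0.2015  0.285 ]
5.2667 [-3.57044728e+01  3.72517069e+01  4.38050070e+01 -1.31587228e-04
  9.89413298e+01 -8.26282420e+01] [ 0.62698978 -0.30591521  0.22820941]
```

View pics/scene1.png

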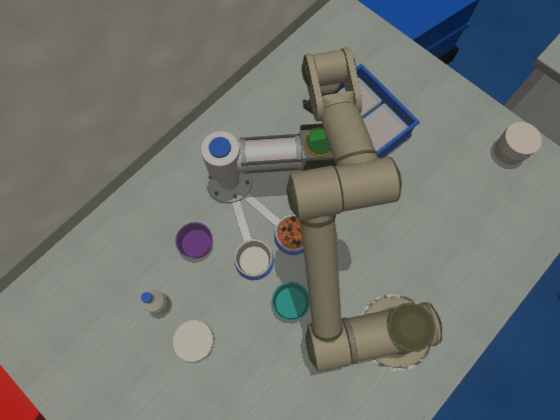

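The arm is over the head and the gripper hangs at its right side, at about (330,70). The gap to the pad is about 18 mm. Now the launch push, at about 0.048 m/s.

{"fn": "servo_tool", "kwargs": {"deltas": "0 2 0 0 0 0 0; 0 4 0 0 0 0 0; 0 4 0 0 0 0 0; 0 4 0 0 0 0 0; 0 4 0 0 0 0 0; 0 4 0 0 0 0 0; 0 4 0 0 0 0 0"}}

```text
time_s: 5.85
position: [0.6076, -0.2881, 0.2283]
tool_rot: [[-0.73, 0.683, 0.001], [0.683, 0.73, -0.001], [-0.002, -0.0, -1.0]]
ft_force: [-0.7, -2.1, 2.6]
grip_width: -0.0003
gripper_force: 1.5
```

{"fn": "servo_tool", "kwargs": {"deltas": "0 4 0 0 0 0 0; 0 4 0 0 0 0 0; 0 4 0 0 0 0 0"}}

```text
time_s: 6.1
position: [0.5987, -0.2802, 0.2283]
tool_rot: [[-0.73, 0.683, 0.001], [0.683, 0.73, -0.001], [-0.001, -0.001, -1.0]]
ft_force: [-1.0, -4.2, 5.0]
grip_width: -0.0001
gripper_force: 2.9
```

{"fn": "servo_tool", "kwargs": {"deltas": "0 4 0 0 0 0 0; 0 4 0 0 0 0 0; 0 4 0 0 0 0 0"}}

```text
time_s: 6.35
position: [0.5898, -0.2719, 0.2283]
tool_rot: [[-0.73, 0.683, 0.0], [0.683, 0.73, -0.001], [-0.001, -0.001, -1.0]]
ft_force: [-2.8, -2.6, 6.4]
grip_width: 0.0002
gripper_force: 2.9
```

```bash
cat >> h.py <<'E'
C=np.array([.771,0.])
def ang(n="scene"):
    """boom angle (world) from button and from tube direction"""
    p=env.get_image(n);t=env.observe()["time_s"];g=green(p);w=px2w(p,minc(g),.285)[:2]-C
    return p,t,g.sum(),np.arctan2(-w[1],-w[0]),np.hypot(*w)
E
python3 - <<'E'
from h import *
for k in range(2):
    p,t,n,a,r=ang();print(t,n,a.round(4),r.round(4),env.observe()["ft_force"].round(2),env.observe()["gripper_force"])
cv2.imwrite("pics/s2.png",cv2.resize(p["img"][30:220,180:430,::-1],None,fx=3,fy=3))
E
```

```text
6.4 399 0.7238 0.3037 [-1.25 -2.69  3.58] 1.8895415132283233
6.45 406 0.7188 0.3065 [-3.42  1.34  6.45] 3.0363614740781486
```

View pics/s2.png

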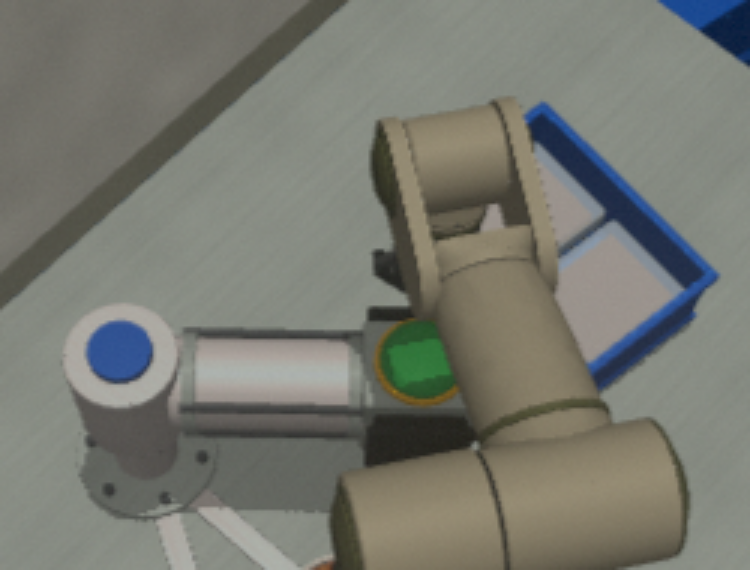

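The head now points along row 360 of the crop, at about 0.72 rad, so it's moving. The fingers are just touching the right pad at (385,310). Now I'll measure its speed.

```bash
cat >> h.py <<'E'
def tube(p,a0=None):
    X=cloud(p);r=np.hypot(X[...,0]-C[0],X[...,1]-C[1])
    m=(X[...,2]>.235)&(X[...,2]<.262)&(r>.09)&(r<.23)
    P=X[m][:,:2]-C;th=np.arctan2(-P[:,1],-P[:,0])
    if a0 is not None: th=th[abs(th-a0)<.6]
    med=np.median(th);th=th[abs(th-med)<.5]
    return th.mean(),len(th)
E
python3 - <<'E'
from h import *
print("ref",[tube(dict(np.load(n+"0.npz"))) for n in("scene","top")])
for k in range(6):
    p,t,n,a,r=ang();print(round(t,2),n,a.round(4),tube(p),env.observe()["ft_force"].round(1),round(env.observe()["gripper_force"],1))
E
```

```text
ref [(np.float64(0.7986695350062805), 1250), (np.float64(0.8139618136201755), 1920)]
6.5 409 0.7063 (np.float64(0.6974463913789952), 1260) [-2.6 -1.7  7.7] 3.7
6.55 421 0.7081 (np.float64(0.6964235935336519), 1256) [-1.1 -0.4  6.1] 2.9
6.6 419 0.7104 (np.float64(0.7002556581549709), 1264) [-0.3 -1.4  6. ] 3.1
6.65 409 0.7109 (np.float64(0.7014421546667912), 1249) [-0.1  0.6  6.1] 3.1
6.7 411 0.7128 (np.float64(0.7034126782495831), 1252) [ 1.2 -0.5  6.8] 3.1
6.75 414 0.7164 (np.float64(0.706508341034712), 1248) [0.5 0.3 5.9] 3.1
```

```bash
python3 - <<'E'
from h import *
p=env.get_image("wrist");cv2.imwrite("pics/w3.png",p["img"][:,:,::-1])
s=env.observe();print(s["time_s"],s["position"],s["ft_force"].round(2),s["wrist_torque"].round(3),s["gripper_force"],s["tool_rot"][:,2])
X=cloud(p);print(X[210:420:30,280].round(3))
E
```

```text
6.8 [ 0.59081261 -0.27132547  0.2282456 ] [-0.52  0.12  5.78] [-0.015 -0.017  0.025] 3.1323767616413534 [ 1.71251557e-03  6.65675514e-06 -9.99998534e-01]
[[ 0.558 -0.242  0.284]
 [ 0.579 -0.261  0.247]
 [ 0.583 -0.265  0.268]
 [ 0.583 -0.266  0.289]
 [ 0.593 -0.275  0.29 ]
 [ 0.808 -0.476  0.001]
 [ 0.583 -0.265  0.331]]
```

View pics/w3.png

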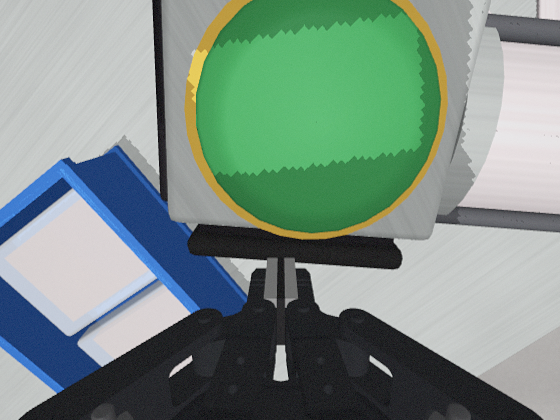

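The wrist view shows the fingers at (280,265), just at the top edge of the right pad. The head has stalled and is creeping back, and there is a steady vertical force. I'll back off a little and see whether the force goes.

{"fn": "servo_tool", "kwargs": {"deltas": "0 -6 0 0 0 0 0; 0 -8 0 0 0 0 0; 0 -6 0 0 0 0 0"}}

```text
time_s: 7.05
position: [0.6054, -0.2853, 0.2269]
tool_rot: [[-0.731, 0.683, -0.001], [0.683, 0.731, 0.001], [0.001, 0.0, -1.0]]
ft_force: [-1.2, 0.2, -0.1]
grip_width: -0.0001
gripper_force: 0.0
```

```bash
python3 - <<'E'
from h import *
for k in range(4):
    p,t,n,a,r=ang();s=env.observe();print(round(t,2),n,a.round(4),tube(p),s["ft_force"].round(1),round(s["gripper_force"],1),s["wrist_torque"].round(2),s["position"].round(4))
X=cloud(p);q=(slice(30,220),slice(180,430))
# heights of arm surface near head: print depth-derived z at several px on arm
for uv in[(325,130),(340,150),(350,170),(320,190),(310,205),(345,190),(308,118),(312,85)]: print(uv,X[uv[1],uv[0]].round(3))
w=env.get_image("wrist");cv2.imwrite("pics/w4.png",w["img"][150:420,100:460,::-1]);print(env.observe()["time_s"])
E
```

```text
7.1 392 0.7461 (np.float64(0.735853095300982), 1254) [ 0.3  0.6 -0.2] 0.0 [-0.04  0.   -0.03] [ 0.6058 -0.286   0.2264]
7.15 384 0.7557 (np.float64(0.7472595935841194), 1251) [-0.9 -0.4  0.7] 0.1 [ 0.04 -0.06 -0.  ] [ 0.6054 -0.2857  0.2264]
7.2 385 0.7584 (np.float64(0.7510228369649353), 1238) [1.4 0.2 0.8] 0.3 [-0.03 -0.07 -0.01] [ 0.6051 -0.2854  0.2266]
7.25 390 0.7697 (np.float64(0.7592412660380188), 1253) [ 0.1 -0.3  0.1] 0.4 [-0.07 -0.11  0.03] [ 0.6051 -0.2852  0.2269]
(325, 130) [ 0.504 -0.151  0.524]
(340, 150) [ 0.43  -0.115  0.568]
(350, 170) [ 0.375 -0.081  0.592]
(320, 190) [0.385 0.015 0.631]
(310, 205) [0.378 0.055 0.629]
(345, 190) [ 0.345 -0.022  0.63 ]
(308, 118) [ 0.628 -0.241  0.319]
(312, 85) [ 0.606 -0.213  0.548]
7.3
```

View pics/w4.png

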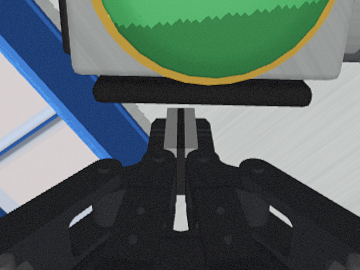

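The force vanished once the fingers were off. In w3 they overlapped the pad's top edge (row 258 against 268), so the tips were riding on the pad's rim. The head now drifts back at about 0.15 rad/s. I'll retreat further, lower a little, and check the gripper geometry.

{"fn": "servo_tool", "kwargs": {"deltas": "0 -10 0 0 0 0 0; 0 -12 0 4 0 0 0; 0 -8 0 4 0 0 0"}}

```text
time_s: 7.55
position: [0.6272, -0.3061, 0.2197]
tool_rot: [[-0.731, 0.683, 0.0], [0.683, 0.731, -0.0], [-0.0, 0.0, -1.0]]
ft_force: [-0.7, 0.2, 0.1]
grip_width: -0.0003
gripper_force: 0.0
```

```bash
python3 - <<'E'
from h import *
p,t,n,a,r=ang();print(round(t,2),n,a.round(4),tube(p))
w=env.get_image("wrist");np.savez("w5.npz",**{k:w[k] for k in("img","depth","camera_matrix","world_to_cam")})
s=env.observe();print(s["time_s"],s["position"].round(4))
X=cloud(w);R=s["tool_rot"];L=(X-s["position"])@R
T=np.linalg.inv(w["world_to_cam"]);print("cam in tool",((T[:3,3]-s["position"])@R).round(3))
def proj(x):
    c=w["world_to_cam"]@np.r_[x,1];u=w["camera_matrix"]@c[:3];return (u[:2]/u[2]).round(1)
print("TCP px",proj(s["position"]),"grasp px",proj(s["position"]-.019*R[:,2]))
for v in range(210,420,12): print(v,[ (L[v,u]*1000).round(0).astype(int).tolist() for u in(240,275,281,290,330)])
near=(L[...,2]<.005)&(L[...,2]>-.2)&(w["depth"]>0)
for z0 in range(-130,5,10):
    m=near&(L[...,2]*1000>=z0)&(L[...,2]*1000<z0+10)&(L[...,0]<.03)
    if m.any(): print("toolz",z0,"n",m.sum(),"x",(L[m][:,0].min()*1e3).round(),(L[m][:,0].max()*1e3).round(),"y",(L[m][:,1].min()*1e3).round(),(L[m][:,1].max()*1e3).round())
cv2.imwrite("pics/w5.png",w["img"][150:420,100:460,::-1])
E
```

```text
7.6 398 0.7967 (np.float64(0.7781839101975027), 1248)
7.65 [ 0.6269 -0.3061  0.218 ]
cam in tool [ 0.081 -0.001 -0.166]
TCP px [281.9 250.2] grasp px [282.  266.5]
210 [[36, -19, -34], [36, -3, -34], [36, -1, -34], [36, 3, -33], [36, 21, -34]]
222 [[30, -19, -32], [30, -3, -32], [30, -1, -32], [30, 3, -33], [30, 21, -33]]
234 [[-84, -54, 219], [-83, -8, 218], [-84, 0, 219], [-83, 12, 217], [-83, 64, 217]]
246 [[-100, -54, 217], [-101, -8, 219], [-101, 0, 218], [-101, 12, 218], [-101, 65, 219]]
258 [[-119, -55, 219], [9, -3, -27], [9, -1, -27], [9, 4, -26], [-119, 66, 219]]
270 [[-130, -54, 207], [9, -3, -39], [9, -1, -39], [10, 3, -40], [-136, 66, 218]]
282 [[-134, -51, 183], [9, -3, -49], [10, -1, -50], [10, 3, -50], [-154, 67, 217]]
294 [[-136, -49, 161], [9, -3, -58], [10, -1, -58], [10, 3, -59], [-175, 68, 219]]
306 [[-140, -47, 143], [6, -3, -61], [6, -1, -61], [11, 3, -67], [-194, 69, 218]]
318 [[10, -15, -74], [7, -3, -69], [1, -1, -62], [11, 2, -74], [5, 17, -67]]
330 [[11, -14, -80], [2, -3, -70], [-4, -1, -62], [11, 2, -81], [5, 17, -74]]
342 [[15, -13, -91], [-3, -3, -70],
[... 267 characters left out ...]
-8, 2, -82], [16, 12, -104]]
390 [[15, -11, -107], [10, -2, -102], [9, -1, -102], [10, 2, -103], [14, 11, -107]]
402 [[16, -10, -111], [9, -2, -106], [10, -1, -106], [10, 2, -106], [15, 11, -110]]
414 [[16, -10, -114], [9, -2, -109], [10, -1, -109], [9, 2, -109], [16, 10, -114]]
toolz -120 n 3398 x 9.0 19.0 y -62.0 61.0
toolz -110 n 12001 x -3.0 17.0 y -63.0 61.0
toolz -100 n 9563 x -12.0 17.0 y -55.0 53.0
toolz -90 n 6756 x -13.0 16.0 y -47.0 46.0
toolz -80 n 5118 x -14.0 13.0 y -39.0 37.0
toolz -70 n 1556 x -13.0 13.0 y -31.0 29.0
toolz -60 n 725 x -13.0 11.0 y -14.0 13.0
toolz -50 n 742 x 5.0 10.0 y -15.0 13.0
toolz -40 n 880 x 5.0 30.0 y -41.0 63.0
toolz -30 n 105 x 5.0 28.0 y -24.0 51.0
```

View pics/w5.png

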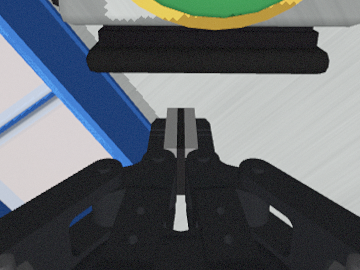

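Row 257 in w5 shows that the shut fingers really end about 25 mm above the nominal TCP, which is why they rode on the pad's rim (the pad is at (205,60)). I'll lower 28 mm and push again, fingers at mid-pad.

{"fn": "servo_tool", "kwargs": {"deltas": "0 2 0 9 0 0 0; 0 3 0 10 0 0 0; 0 3.4 0 9 0 0 0; 0 3.4 0 0 0 0 0; 0 3.4 0 0 0 0 0; 0 3.4 0 0 0 0 0; 0 3.4 0 0 0 0 0; 0 3.4 0 0 0 0 0"}}

```text
time_s: 8.32
position: [0.6082, -0.2885, 0.1924]
tool_rot: [[-0.73, 0.683, 0.001], [0.683, 0.73, -0.001], [-0.001, -0.0, -1.0]]
ft_force: [-0.3, -0.2, 0.1]
grip_width: 0.0002
gripper_force: 0.5
```

{"fn": "servo_tool", "kwargs": {"deltas": "0 3.4 0 0 0 0 0; 0 3.4 0 0 0 0 0; 0 3.4 0 0 0 0 0; 0 3.4 0 0 0 0 0"}}

```text
time_s: 8.65
position: [0.5981, -0.2788, 0.1917]
tool_rot: [[-0.731, 0.683, -0.0], [0.683, 0.731, 0.0], [0.0, 0.0, -1.0]]
ft_force: [-0.5, -0.7, 0.5]
grip_width: -0.0002
gripper_force: 0.0
```

```bash
cat >> h.py <<'E'
def meas(k=3,names=("scene",)):
    for _ in range(k):
        for nm in names:
            p,t,n,a,r=ang(nm);s=env.observe();print(nm,round(t,2),n,"btn",a.round(4),r.round(3),"tube",tube(p)[0].round(4),tube(p)[1],s["ft_force"].round(1),round(s["gripper_force"],1))
    return p
E
python3 -c "
from h import *
meas(3)"
```

```text
scene 8.7 378 btn 0.706 0.302 tube 0.6973 1249 [ 0.6 -0.4  0.7] 0.0
scene 8.75 398 btn 0.6988 0.305 tube 0.686 1258 [ 0.4  1.1 -0.1] 0.0
scene 8.8 417 btn 0.6858 0.305 tube 0.6752 1260 [0.1 0.6 0.9] 0.0
```

The launch worked: the head runs at −0.22 rad/s, about 0.07 m/s at the nozzle. Now I'll go over it to the braking place left of the tub.

{"fn": "servo_tool", "kwargs": {"deltas": "0 0 0 -30 0 0 -0.07; 0 0 0 -36 0 0 -0.07; 0 0 0 -36 0 0 -0.07; 0 0 0 -36 0 0 -0.068; 0 12 18 0 0 0 0; 0 18.7 28 0 0 0 0; 0 18.7 28 0 0 0 0; 0 18.7 28 0 0 0 0"}}

```text
time_s: 9.47
position: [0.584, -0.1563, 0.3295]
tool_rot: [[-0.889, 0.457, -0.0], [0.457, 0.889, 0.0], [0.0, 0.0, -1.0]]
ft_force: [0.6, -0.0, 0.9]
grip_width: 0.0002
gripper_force: 0.0
```

{"fn": "servo_tool", "kwargs": {"deltas": "0 18.7 28 0 0 0 0; 0 18.7 28 0 0 0 0; 0 18.7 28 0 0 0 0; 0 18.7 28 0 0 0 0; 0 18.7 28 0 0 0 0; 0 18.7 28 0 0 0 0; 0 18.7 28 0 0 0 0; 0 18.7 28 0 0 0 0"}}

```text
time_s: 10.13
position: [0.553, 0.1118, 0.3297]
tool_rot: [[-0.89, 0.456, 0.0], [0.456, 0.89, 0.0], [-0.0, 0.0, -1.0]]
ft_force: [0.0, -0.1, -0.3]
grip_width: -0.0001
gripper_force: 0.0
```

{"fn": "servo_tool", "kwargs": {"deltas": "0 18.7 28 0 0 0 0; 0 18.7 28 0 0 0 0; 0 18.7 28 0 0 0 0; 0 18.7 28 0 0 0 0; 0 8 10 0 0 0 0"}}

```text
time_s: 10.55
position: [0.5345, 0.2602, 0.3294]
tool_rot: [[-0.891, 0.453, -0.0], [0.453, 0.891, 0.001], [0.001, 0.001, -1.0]]
ft_force: [-0.3, -0.2, -0.2]
grip_width: 0.0001
gripper_force: 0.0
```

```bash
python3 -c "
from h import *
meas(2,('scene','top'));print(env.observe()['position'],env.observe()['tool_rot'][:,1])"
```

```text
scene 10.6 582 btn 0.2793 0.309 tube 0.2649 1310 [-0.8  1.7  0.2] 0.0
top 10.65 918 btn 0.2821 0.31 tube 0.2808 1948 [ 0.4 -1.2  0.1] 0.0
scene 10.7 584 btn 0.2593 0.31 tube 0.2446 1305 [ 0.2 -0.  -0.8] 0.0
top 10.75 922 btn 0.2609 0.31 tube 0.2618 1957 [ 0.4  0.5 -0.3] 0.0
[0.5355802  0.25596691 0.32951474] [ 4.56288308e-01  8.89831868e-01 -4.76128010e-04]
```

{"fn": "servo_tool", "kwargs": {"deltas": "0 0 0 20 0 0 0; 0 0 0 34 0 0 0; 0 0 0 36 0 0 0; 0 0 0 32 0 0 0; 0 0 -10 16 0 0 0; 0 0 -14 0 0 0 0; 0 0 -12 0 0 0 0; 0 0 0 0 0 0 0"}}

```text
time_s: 11.42
position: [0.5188, 0.2216, 0.1917]
tool_rot: [[-0.888, 0.459, -0.001], [0.459, 0.888, -0.001], [0.0, -0.001, -1.0]]
ft_force: [0.7, -0.2, -0.6]
grip_width: 0.0002
gripper_force: 0.0
```

{"fn": "servo_tool", "kwargs": {"deltas": "0 0 0 0 0 0 0; 0 0 0 0 0 0 0; 0 0 0 0 0 0 0; 0 0 0 0 0 0 0; 0 0 0 0 0 0 0; 0 0 0 0 0 0 0; 0 0 0 0 0 0 0; 0 0 0 0 0 0 0"}}

```text
time_s: 12.08
position: [0.519, 0.2247, 0.1916]
tool_rot: [[-0.89, 0.456, -0.0], [0.456, 0.89, -0.0], [0.0, -0.0, -1.0]]
ft_force: [0.3, 0.8, -0.0]
grip_width: 0.0003
gripper_force: 0.0
```

{"fn": "servo_tool", "kwargs": {"deltas": "0 0 0 0 0 0 0; 0 0 0 0 0 0 0; 0 0 0 0 0 0 0; 0 0 0 0 0 0 0; 0 0 0 0 0 0 0; 0 0 0 0 0 0 0; 0 0 0 0 0 0 0; 0 0 0 0 0 0 0"}}

```text
time_s: 12.75
position: [0.5189, 0.2246, 0.1916]
tool_rot: [[-0.89, 0.456, -0.0], [0.456, 0.89, -0.0], [0.0, -0.0, -1.0]]
ft_force: [0.9, -0.6, -0.1]
grip_width: 0.0001
gripper_force: 0.0
```

```bash
python3 -c "
from h import *
meas(3,('scene','top'));print(env.observe()['position'],env.observe()['tool_rot'][:,1])"
```

```text
scene 12.8 624 btn -0.1401 0.311 tube -0.1542 1346 [ 0.5 -0.8 -0.1] 0.0
top 12.85 923 btn -0.1371 0.31 tube -0.1279 1957 [ 0.3 -0.9 -0. ] 0.0
scene 12.9 633 btn -0.1569 0.311 tube -0.1706 1347 [ 0.7 -0.4  0.8] 0.0
top 12.95 923 btn -0.1545 0.309 tube -0.1446 1961 [ 0.5 -0.  -0.4] 0.0
scene 13.0 628 btn -0.1748 0.311 tube -0.1863 1348 [-0.3 -0.   0.4] 0.0
top 13.05 918 btn -0.1712 0.309 tube -0.163 1972 [-0.   0.1  0.1] 0.0
[0.51897356 0.22453542 0.19159969] [ 4.56259823e-01  8.89846599e-01 -7.02617852e-05]
```

{"fn": "servo_tool", "kwargs": {"deltas": "0 0 0 0 0 0 0; 0 0 0 0 0 0 0; 0 0 0 0 0 0 0; 0 0 0 0 0 0 0; 0 0 0 0 0 0 0; 0 0 0 0 0 0 0; 0 0 0 0 0 0 0; 0 0 0 0 0 0 0"}}

```text
time_s: 13.72
position: [0.519, 0.2245, 0.1916]
tool_rot: [[-0.89, 0.456, 0.0], [0.456, 0.89, 0.0], [-0.0, 0.0, -1.0]]
ft_force: [0.1, 0.4, 0.3]
grip_width: -0.0003
gripper_force: 0.0
```

{"fn": "servo_tool", "kwargs": {"deltas": "0 0 0 0 0 0 0; 0 0 0 0 0 0 0; 0 0 0 0 0 0 0; 0 0 0 0 0 0 0"}}

```text
time_s: 14.05
position: [0.519, 0.2245, 0.1916]
tool_rot: [[-0.89, 0.456, -0.0], [0.456, 0.89, -0.0], [-0.0, -0.0, -1.0]]
ft_force: [-0.1, 0.5, 0.3]
grip_width: -0.0001
gripper_force: 0.0
```

```bash
python3 -c "
from h import *
meas(2,('scene','top'))"
```

```text
scene 14.1 270 btn -0.3208 0.306 tube -0.361 1335 [-0.4 -0.3  0.1] 0.0
top 14.15 913 btn -0.3494 0.309 tube -0.338 1947 [ 0.   0.3 -0.5] 0.0
scene 14.2 232 btn -0.3327 0.306 tube -0.376 1350 [ 0.4 -0.5  0.1] 0.0
top 14.25 905 btn -0.3652 0.309 tube -0.3538 1960 [-0.3  0.2 -0.8] 0.0
```

{"fn": "servo_tool", "kwargs": {"deltas": "0 0 0 0 0 0 0; 0 0 0 0 0 0 0; 0 0 0 0 0 0 0; 0 0 0 0 0 0 0; 0 0 1.2 0 0 0 0; 0 0 1.8 0 0 0 0; 0 0 1.8 0 0 0 0; 0 0 1.8 0 0 0 0"}}

```text
time_s: 14.92
position: [0.5221, 0.2306, 0.1916]
tool_rot: [[-0.89, 0.456, -0.0], [0.456, 0.89, -0.0], [0.0, -0.0, -1.0]]
ft_force: [-0.3, 0.4, -0.1]
grip_width: 0.0002
gripper_force: 0.0
```

{"fn": "servo_tool", "kwargs": {"deltas": "0 0 1.8 0 0 0 0; 0 0 1.8 0 0 0 0; 0 0 1.8 0 0 0 0; 0 0 1.8 0 0 0 0"}}

```text
time_s: 15.25
position: [0.5254, 0.2371, 0.1916]
tool_rot: [[-0.89, 0.456, 0.0], [0.456, 0.89, 0.0], [-0.0, 0.0, -1.0]]
ft_force: [0.6, 0.5, 0.2]
grip_width: -0.0004
gripper_force: 0.2
```

{"fn": "servo_tool", "kwargs": {"deltas": "0 0 1.8 0 0 0 0; 0 0 1.8 0 0 0 0; 0 0 1.8 0 0 0 0"}}

```text
time_s: 15.5
position: [0.5278, 0.2418, 0.1916]
tool_rot: [[-0.89, 0.456, -0.0], [0.456, 0.89, -0.0], [0.0, -0.0, -1.0]]
ft_force: [-0.1, -0.3, -0.3]
grip_width: 0.0001
gripper_force: 0.0
```

```bash
python3 -c "
from h import *
meas(3,('top',));print(env.observe()['position'])"
```

```text
top 15.55 895 btn -0.5088 0.309 tube -0.4935 1946 [ 0.  -0.1 -0.4] 0.0
top 15.6 892 btn -0.5087 0.309 tube -0.4942 1947 [ 0.  -1.   0.6] 0.0
top 15.65 898 btn -0.5085 0.309 tube -0.4938 1955 [0.3 0.  0.3] 0.0
[0.52773168 0.24170409 0.19156543]
```

The head has stopped at −0.509 in the top view, against a target of about −0.50 (3 mm off). I'll withdraw and watch it.

{"fn": "servo_tool", "kwargs": {"deltas": "0 0 6 0 0 0 0; 0 0 12 0 0 0 0; 0 0 16 0 0 0 0; 0 0 16 0 0 0 0; 0 0 10 0 0 0 0; 0 0 0 0 0 0 0; 0 0 0 0 0 0 0; 0 0 0 0 0 0 0"}}

```text
time_s: 16.32
position: [0.5549, 0.2947, 0.1916]
tool_rot: [[-0.89, 0.456, -0.0], [0.456, 0.89, -0.0], [0.0, -0.0, -1.0]]
ft_force: [-0.6, 0.3, -0.0]
grip_width: -0.0002
gripper_force: 0.0
```

```bash
python3 - <<'E'
from h import *
meas(2,('top',))
p=env.get_image("top");X=cloud(p)
rim=(abs(X[...,2]-.053)<.006)&(np.hypot(X[...,0]-.51,X[...,1]-.15)<.09);print("rim n",rim.sum(),X[rim].mean(0))
for _ in range(16): env.get_image("wrist")
p=meas(2,('scene','top'));cv2.imwrite("pics/t6.png",p["img"][:,:,::-1])
E
```

```text
top 16.37 901 btn -0.5076 0.309 tube -0.493 1958 [-0.2 -0.6  0.4] 0.0
top 16.42 901 btn -0.5075 0.309 tube -0.4933 1956 [-1.  -1.   0.8] 0.0
rim n 20 [0.46725482 0.10136991 0.05491324]
scene 17.32 517 btn -0.5088 0.309 tube -0.5269 1384 [-1.6  0.5 -0.6] 0.0
top 17.37 897 btn -0.5077 0.309 tube -0.4923 1951 [ 0.3  0.6 -0.7] 0.0
scene 17.42 521 btn -0.5086 0.31 tube -0.5253 1369 [ 0.6  0.6 -0.5] 0.0
top 17.47 902 btn -0.5074 0.309 tube -0.4923 1954 [-0.2 -1.3 -0.4] 0.0
```

View pics/t6.png

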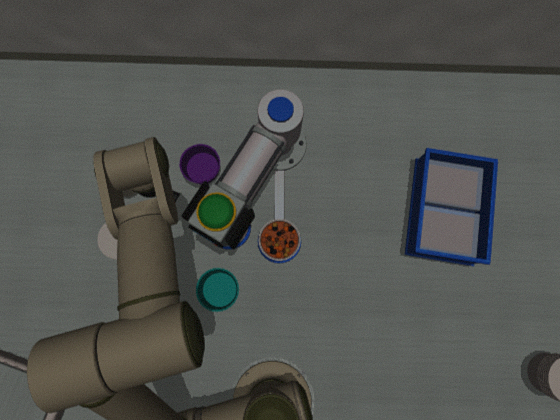

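The top view shows the head standing still over the white tub, with its button at (216,211). Both cameras put it within about 3 mm of the tub's middle, and the gripper is clear. Handing in.

```bash
python3 -c "
from h import *
print(env.close_job())"
```

```text
the job is handed in; nothing more can be done
None
```

I handed the job in with the head at rest over the empty white tub, the nozzle about 1–3 mm from its middle and the gripper clear; the nozzle peaked at about 0.07 m/s, but on the first push the fingers briefly rode on the right pad's top rim with about 6–8 N downward and dragged the head back a little.

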